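Draw the phone boom out over the gas hob

TASK

The phone boom on the stand beside the gas hob is wanted out over the pan for filming. Turn the T-bar lock knob on top of its collar anticlockwise until it clicks past its detent, then squeeze in the button in the side of the boom's grip and pull the boom straight out, past the first stop, to its second and last stop. Finish while still holding the grip with the boom fully out, and leave the skillet, the jar and the salt pig where they stand.

Things in the scene. Friction and masses are not known exactly. Their poses are not given: they have to be found in the camera images.
- stand: fixed stand of the phone boom: round dark 180 mm base, 25 mm post, on it a level square aluminium tube (32 mm, centre line 250 mm up) with a black collar (46 wide, 76 along the tube, top 272 mm up) over the post. Origin: centre of the base's underside. z up; the boom slides out of the collar along the stand's own -y; the tube reaches back 230 mm along +y, index holes in its +x side.
- knob_bar (a point): middle of the lock knob's T-bar, on the knob's vertical axis, straight above the stand's origin, 301 mm above the worktop. The bar is black plastic, 50 mm long, 13 mm thick, 26 mm tall (from 287 to 313 mm); below it is free space down to a steel washer, 34 mm across, its top at 277 mm. The point's x axis runs along the bar and turns with the knob.
- lock_knob (a joint): turn of the lock knob, rad: 0 = locked, bar square across the boom (along the stand's x); grows anticlockwise seen from above. Starts between 0 and 0.12. A spring detent resists from 0.35 (under 0.1 N m), is passed at 0.72 and pushes on to about 1.05; end stop at 1.4, bar nearly along the boom. Beyond 0.95 the boom is unlocked; before that a tab inside stops it after 8 mm.
- boom_grip (a point): centre of the boom's grip, a black block 30 mm wide (x), 50 mm long (y), 30 mm tall, centred 250 mm above the worktop on the square steel inner tube (25 mm). Axes: the stand's. With the boom home it lies 120 mm from the knob's axis along -y, 82 mm from the collar's mouth; it travels with the boom. The phone clamp, 171 mm wide with the phone flat in it, is 57 to 140 mm further along -y.
- button_face (a point): middle of the outer face of the thumb button, a grey pad 16 mm long and 18 mm tall in the middle of the grip's +x side face, 5 mm proud of it when out. Squeezing the grip across its width (along the stand's x) until the finger lies on the side face pushes it flush; it starts to move at 2.8 N and is flush at 6.3 N.
- boom_button (a joint): how far the thumb button is pushed in, m: 0 = out, 0.005 = flush with the grip, 0.0055 at most. Springs back out by itself. Pushed in 0.0045 or more it draws the boom's index pin out of its hole; let go, the pin snaps into the next hole that it comes to and catches the boom there.
- boom (a joint): how far the boom is drawn out, m: 0 = home, 0.075 = first stop (index hole), 0.150 = second and last stop (index hole, with a hard stop at 0.151). With the button held in it slides with about 2 N of drag and runs past the first stop; it stays where it is left.
- hob: two-burner gas hob set in the worktop, brushed steel, 510 mm (x) by 290 mm (y), its two knobs at the -x end; pan supports 50 mm tall. Origin: centre of its underside. Does not move; not to be operated.
- skillet: iron frying pan standing on the hob's front burner, 200 mm across the rim, 42 mm deep, with a handle reaching 250 mm from its centre along its own -x. Origin: centre of its underside. To be left alone.
- jar: frosted glass jar with a steel twist cap, 80 mm across, 113 mm tall. Origin: centre of its underside. To be left alone.
- salt_pig: steel salt pig, a domed pot 100 mm across and 112 mm tall with a mouth in one side. Origin: centre of its underside. To be left alone.

How it is judged (in metres and radians):
On the way, in this order (a step that is already met when the one before it is completed fails the run):
1. the lock knob has been turned past its detent (value of joint lock_knob above 0.95 rad), for 0.2 s.
2. with the button in, the boom is on its way out (value of joint boom_button above 0.003 m and value of joint boom above 0.02 m), for 0.1 s.
At the end, for the whole second after the job is handed in: The boom is at its second stop (drawn out by at least 145 of 150 mm) and at rest, the lock knob still past its detent (at least 0.95 rad), and the fingers still hold the boom's grip (at least 3 N on it, the grasp point within 40 mm of the grip's centre) (value of joint boom above 0.145 m and value of joint lock_knob above 0.95 rad and contact force between the fingers and boom above 3 N and distance between the grasp point and boom_grip below 0.04 m and velocity of joint boom between -0.01 and 0.01 m/s); the arm keeps its last pose, push and grip.
It fails at once if the skillet was moved by more than 20 mm (distance of skillet from where it was at the start of the episode above 0.02 m).
It fails at once if the jar was moved by more than 20 mm (distance of jar from where it was at the start of the episode above 0.02 m).
It fails at once if the salt pig was moved by more than 20 mm (distance of salt_pig from where it was at the start of the episode above 0.02 m).
It also fails if it takes over 42 s, if anything falls off the work surface, if the arm or the gripper's body presses on something with over 40 N, if the wrist force passes 120 N, or if a joint passes its speed limit or range.

ROBOT

A 6-joint arm with a two-finger parallel gripper is mounted at the origin on the work surface. World frame = base frame: x ahead of the robot, y to its left, z up, the work surface at z = 0. Lengths are in mm, angles in degrees, forces in N, time in s.
With the tool pointing down it reaches from about 350 to 850 mm from the base axis. Payload 8.1 kg.
Tool frame: the origin (TCP) lies at the very end of the fingers, on their centre line; the grasp point (between the pads) lies 19 mm behind it (r.grip_depth is the distance from the TCP to the grasp point, in mm); z points along the fingers, y is the direction in which the jaws open and shut (so a half turn about z gives the same grasp; the last joint's range is limited). The gripper opens to 85 mm and grips with 20 to 120 N. Pads are 22 mm wide; open, the fingers measure 114 mm over their backs; the gripper's body (76 mm by 85 mm) begins 54 mm behind the grasp point. The pads swing forward as they close: fully open they stand 13 mm farther back than shut.
Start: joints at [68.617, 7.471, 85.268, -0, 87.261, -4.893], TCP at [170.284, 575.333, 231.292] pointing down, gripper open.
Joint ranges: [-169.43, 169.43], [-51.17, 129.36], [1.28, 143.12], [-76.62, 256.62], [0, 156.53], [-152.29, 152.29]. Speed limits (degrees/s): [136.94, 136.94, 159.86, 180, 180, 180].

INTERFACE

Orientations are given as [roll, pitch, yaw] about the fixed x, y, z axes, in that order (R = Rz(yaw) Ry(pitch) Rx(roll)).
In Python, from bench import status, viewer, hand_in, r gives the robot as it stands.
- The arm moves only by the shell command python3 -m crank 'ROWS' [OPENING] [FORCE]. ROWS is a JSON object of lists of equal length, an entry for each row: "slide": the shift along the tool's x, y, z in m, a list of three; "twist": the turn about the tool's z in rad. A call has 1 to 8 rows; each row shifts and turns the commanded pose from where the row before left it, along the tool's axes as they then stand; what a row does not reach is not made up. A row lasts 1/10 s, in which the tool goes at most 50 mm and 8.59 degrees, less where a joint would pass 70% of its speed; a pose out of reach is approached as far as the arm can. A call with a gripper value outside its range is refused whole. OPENING is the closure, from 0 (fully open) to 1 (shut), set as the call begins (- or left out, the last holds). The fingers move at their own pace and stop on an object; FORCE is the grip in N (left out, the last holds). Time passes only in rows, so rows that do not move let the fingers close. It gives the time, the measured TCP pose, the force and the opening at its end, in the units of the state.
- status.sense(): the state, without advancing time (a new reading comes with each control period).
- viewer.snapshot(name): name is "side" or "top"; returns a dict with "img" (384x512x3 uint8, red, green, blue), "fx", "fy", "cx", "cy" (pixels), "R" (3x3) and "t" (3): a world point X has camera coordinates R X + t. Camera axes: x right, y down, z forward; pixel columns grow to the right and rows downward; lengths in mm; the calibration is good to about 2 mm. A picture is of the moment at which its call begins. There is no depth.
- hand_in(): hands the job in, once; it reports no verdict.
The state is a dict: "time": time; "joint_pos": joint angles; "qd": joint speeds; "joint_efforts": joint torques, N m; "tool_pos": TCP position; "tcp_rot": TCP orientation; "ft_force": force on the tool from outside, world axes, zero at the start; "wrist_torque": the same for the moment, N m; "finger_gap": finger opening in mm.
Only numpy, scipy, OpenCV 4.12 (cv2) and the standard library are available. Lean on these libraries where they do the work, as an engineer would, in place of code of your own. Each camera call takes 0.05 s, during which the arm holds its last target.

## Working session

There is one attempt and no reset: what is moved stays moved. The work goes in short steps, Python scripts to look and compute and a shell command to move; the robot and the scene stay as the last step left them, time stands still between calls to the robot, and variables do not carry over. Pictures are saved under pics/ and viewed, and the job is handed in when it is done.

```bash
ls; mkdir -p pics
python3 - <<'E'
from bench import status, viewer, r
import cv2
print(status.sense())
for n in("side","top"):
    s=viewer.snapshot(n); cv2.imwrite(f"pics/{n}0.png",s["img"][:,:,::-1])
    print(n,s["fx"],s["fy"],s["cx"],s["cy"],s["R"],s["t"])
E
```

```text
pics
{'time': 0.0, 'joint_pos': array([ 6.86160080e+01,  7.51628168e+00,  8.53297728e+01, -1.66697690e-03,
        8.72622789e+01, -4.89241607e+00]), 'qd': array([ 0.00079807, -0.02623078, -0.0025096 , -0.00956472, -0.03420121,
        0.03356875]), 'joint_efforts': array([-3.38918413e-03, -5.69397712e+01, -5.00550163e+01, -8.54927603e-04,
        1.50289916e-02, -6.41473008e-06]), 'tool_pos': array([170.10197877, 574.79869858, 230.22747936]), 'tcp_rot': array([-1.79891919e+02, -7.58035491e-03,  1.63508498e+02]), 'ft_force': array([-0.15161282, -0.11893143, -0.56035056]), 'wrist_torque': array([-0.03707149, -0.00384527,  0.00760457]), 'finger_gap': 85.23614369853686}
side 352.643741062702 352.643741062702 255.2145432355716 192.1105264630145 [[ 0.70650294 -0.70754405 -0.01532972]
 [-0.49330293 -0.47681432 -0.7275303 ]
 [ 0.50745031  0.52156449 -0.68590427]] [-275.9157718   457.65493467  665.62821337]
top 438.40852773202226 438.40852773202226 255.66153460434876 194.1584605982139 [[-0.00691925 -0.99995443 -0.00657718]
 [-0.98286516  0.00801225 -0.18415176]
 [ 0.18419607  0.00519029 -0.98287582]] [ 139.91875027  509.37003001 1341.55847305]
```

View pics/side0.png

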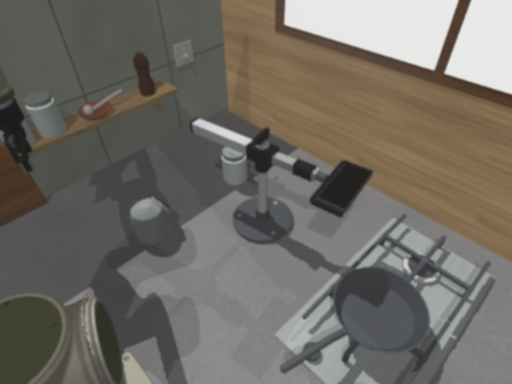

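View pics/top0.png

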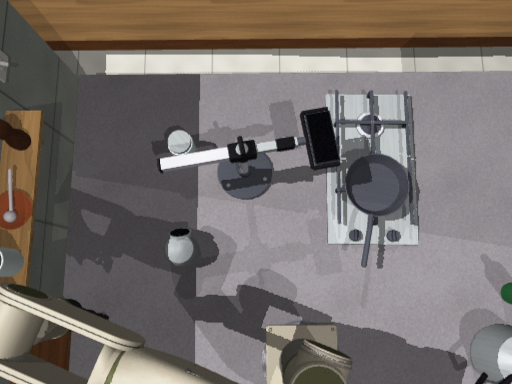

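The side view shows the stand at about (263,215), with the knob near (263,133) and the grip near (303,169). In the top view the knob is near (241,149), the grip near (287,143), and the boom points right (-y). Next I'll enlarge the crops.

Run:
```python
import cv2
a=cv2.imread("pics/side0.png")[105:245,180:380]; cv2.imwrite("pics/side0c.png",cv2.resize(a,None,fx=4,fy=4,interpolation=cv2.INTER_CUBIC))
a=cv2.imread("pics/top0.png")[95:205,150:350]; cv2.imwrite("pics/top0c.png",cv2.resize(a,None,fx=4,fy=4,interpolation=cv2.INTER_CUBIC))
```

```text
(no output)
```

View pics/side0c.png

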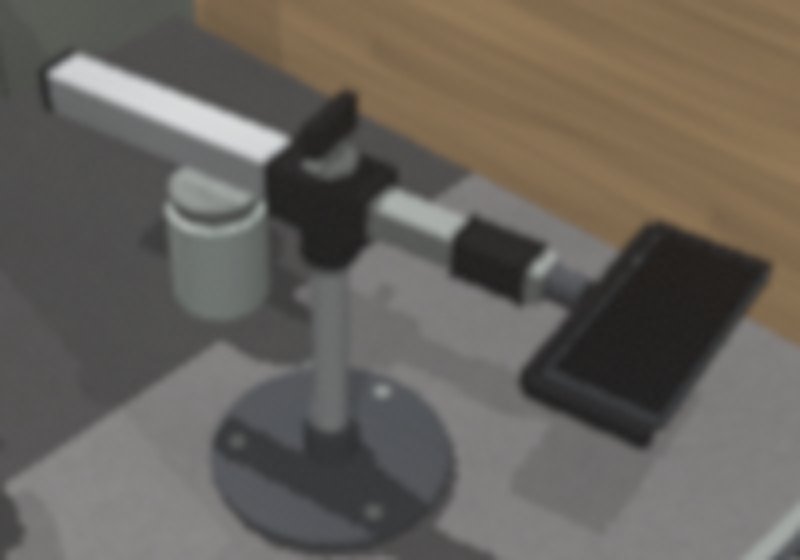

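View pics/top0c.png

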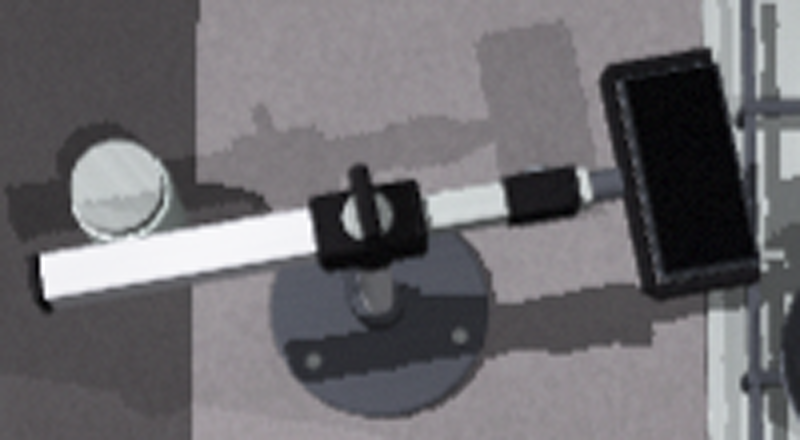

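```bash
cat > h.py <<'E'
import numpy as np, cv2
from scipy.optimize import least_squares
cal={}
cal["side"]=(352.643741,352.643741,255.214543,192.110526,np.array([[0.70650294,-0.70754405,-0.01532972],[-0.49330293,-0.47681432,-0.7275303],[0.50745031,0.52156449,-0.68590427]]),np.array([-275.9157718,457.65493467,665.62821337]))
cal["top"]=(438.408528,438.408528,255.661535,194.158461,np.array([[-0.00691925,-0.99995443,-0.00657718],[-0.98286516,0.00801225,-0.18415176],[0.18419607,0.00519029,-0.98287582]]),np.array([139.91875027,509.37003001,1341.55847305]))
def proj(n,X):
    fx,fy,cx,cy,R,t=cal[n]; c=R@np.asarray(X,float)+t
    return np.array([cx+fx*c[0]/c[2],cy+fy*c[1]/c[2]])
def ray(n,u,v,z):
    fx,fy,cx,cy,R,t=cal[n]; d=R.T@np.array([(u-cx)/fx,(v-cy)/fy,1]); o=-R.T@t
    return o+d*(z-o[2])/d[2]
def S(p,q):
    x,y,a=p; c,s=np.cos(a),np.sin(a)
    return np.array([x+c*q[0]-s*q[1],y+s*q[0]+c*q[1],q[2]])
E
python3 - <<'E'
from h import *
T=lambda u,v:(150+u/4,95+v/4); D=lambda u,v:(180+u/4,105+v/4)
obs=[("top",T(40,257),(16,230,266)),("top",T(47,302),(-16,230,266)),
("top",T(503,178),(15,-95,265)),("top",T(576,168),(15,-145,265)),
("side",D(455,250),(-15,-95,265)),("side",D(526,272),(-15,-145,265)),("side",D(480,216),(15,-95,265)),("side",D(552,243),(15,-145,265)),
("side",D(52,72),(-16,230,266)),("side",D(80,53),(16,230,266)),
("side",D(332,445),(0,0,10))]
f=lambda p:np.concatenate([proj(n,S(p,q))-np.array(o) for n,o,q in obs])
s=least_squares(f,[500,50,.15],x_scale=[100,100,.1],loss="soft_l1")
p=s.x; print(p,np.degrees(p[2])); print(f(p).reshape(-1,2).round(1))
print("grip",S(p,(0,-120,250)),"camhts",[(-c[4].T@c[5]).round() for c in cal.values()])
for n,sl in(("side",(105,245,180,380)),("top",(95,205,150,350))):
    im=cv2.imread(f"pics/{n}0.png")[sl[0]:sl[1],sl[2]:sl[3]]; im=cv2.resize(im,None,fx=4,fy=4,interpolation=cv2.INTER_CUBIC)
    def L(*qs):
        P=[tuple(int(v) for v in (proj(n,S(p,q))-(sl[2],sl[0]))*4+2) for q in qs]
        for a,b in zip(P,P[1:]): cv2.line(im,a,b,(0,0,255),1)
    b=lambda x0,x1,y0,y1,z:[(x0,y0,z),(x1,y0,z),(x1,y1,z),(x0,y1,z),(x0,y0,z)]
    L(*b(-15,15,-145,-95,265));L(*b(-15,15,-145,-95,235));L(*b(-23,23,-38,38,272));L(*b(-16,16,38,230,266));L(*b(-25,25,-6.5,6.5,313))
    L(*b(-85,85,-260,-177,255))
    L(*[(90*np.cos(t),90*np.sin(t),0) for t in np.linspace(0,6.3,40)])
    cv2.imwrite(f"pics/{n}0o.png",im)
E
```

```text
[5.91602006e+02 1.66960150e+02 1.65074982e-01] 9.458099788043471
[[-1.2 -0.6]
 [-1.4 -0.6]
 [ 1.2 -0.4]
 [ 1.  -0.9]
 [-0.5 -1.6]
 [ 0.7  0.7]
 [-0.3  0.3]
 [ 0.5  1.1]
 [-2.7  0.1]
 [-1.7 -0.3]
 [ 0.2  2.5]]
grip [611.32116126  48.59142542 250.        ] camhts [array([  83., -324.,  785.]), array([ 255.,  129., 1413.])]
```

View pics/side0o.png

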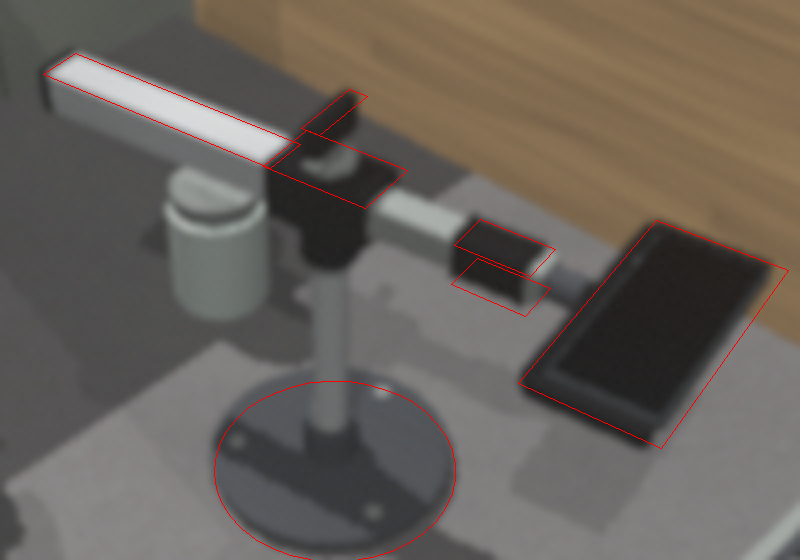

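View pics/top0o.png

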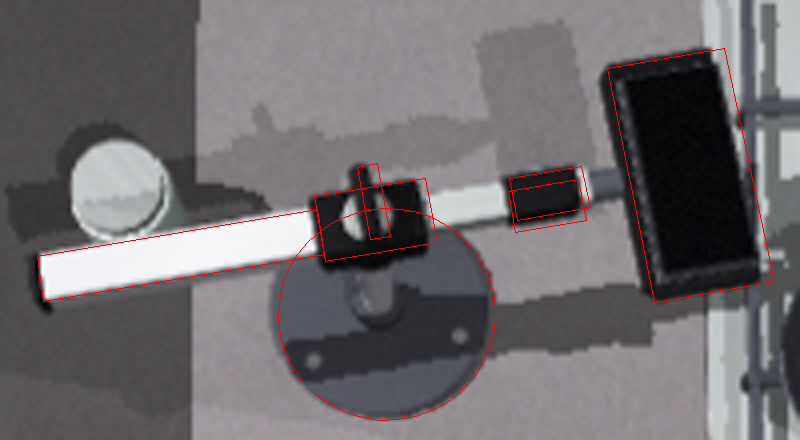

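Run:
```python
import cv2,numpy as np
a=cv2.imread("pics/side0.png")[150:185,280:330]; b=cv2.imread("pics/top0.png")[128:163,225:305]
f=lambda a:cv2.resize(np.clip(a.astype(float)*1.5,0,255).astype('uint8'),None,fx=10,fy=10,interpolation=cv2.INTER_NEAREST)
a,b=f(a),f(b); c=np.zeros((600,800,3),np.uint8); c=np.zeros((350,800,3),np.uint8); c[:,:500]=a; cv2.imwrite("pics/z1.png",c); cv2.imwrite("pics/z2.png",b)
```

```text
(no output)
```

View pics/z1.png

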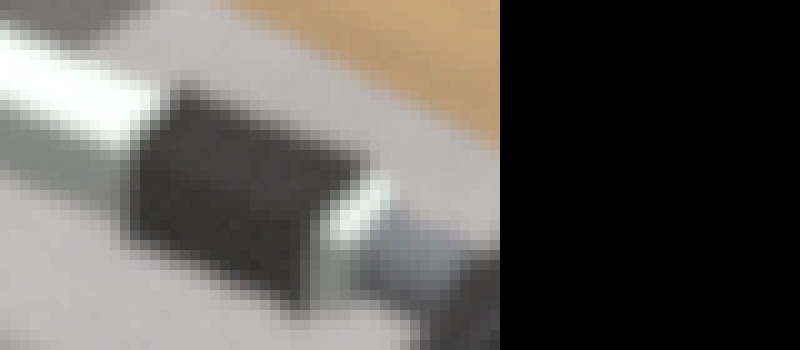

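View pics/z2.png

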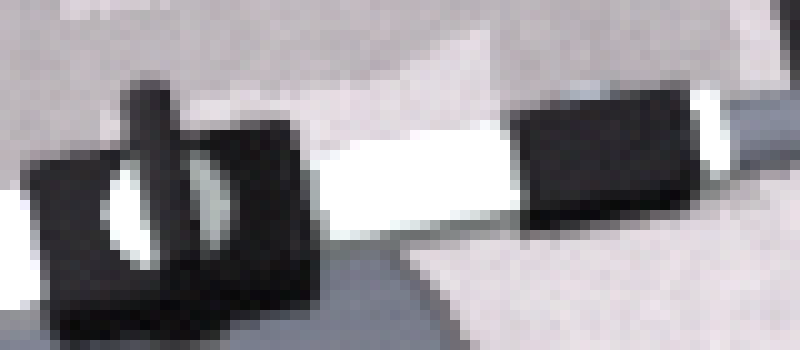

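Run:
```python
from h import *
T=lambda u,v:(225+u/10-.5,128+v/10-.5); D=lambda u,v:(280+u/10-.5,150+v/10-.5)
obs=[("top",T(512,112),(15,-95,265)),("top",T(690,85),(15,-145,265)),("top",T(700,190),(-15,-145,265)),("top",T(525,208),(-15,-95,265)),
("top",T(28,162),(23,38,272)),("top",T(292,120),(23,-38,272)),
("side",D(180,88),(15,-95,265)),("side",D(362,155),(15,-145,265)),("side",D(130,170),(-15,-95,265)),("side",D(315,212),(-15,-145,265)),("side",D(125,240),(-15,-95,235)),("side",D(300,308),(-15,-145,235)),
]
f=lambda p:np.concatenate([proj(n,S(p,q))-np.array(o) for n,o,q in obs])
s=least_squares(f,[590,167,.16],x_scale=[100,100,.1],loss="soft_l1")
p=s.x; print(p,np.degrees(p[2])); print(f(p).reshape(-1,2).round(1))
print("grip",S(p,(0,-120,250)))
print("bar ends top img -> stand frame")
c,si=np.cos(p[2]),np.sin(p[2])
for u,v in((150,82),(205,265)):
    w=ray("top",*T(u,v),313)[:2]-p[:2]; print(c*w[0]+si*w[1],-si*w[0]+c*w[1])
for nm,c_,z in (("jar",(179.5,139),113),("salt",(180,233),112)): print(nm,ray("top",*c_,z))
```

```text
[5.91567416e+02 1.72123360e+02 1.79112357e-01] 10.26238209226708
[[-0.8 -0. ]
 [-0.6 -0.6]
 [ 0.6 -0.7]
 [ 0.1  0.8]
 [-1.1  0.2]
 [ 0.1 -0.6]
 [ 0.7 -0.2]
 [ 1.3  0.4]
 [-0.6 -1.9]
 [-0.1  1.6]
 [-0.8  0.9]
 [ 0.2  1.8]]
grip [612.94615982  54.04309357 250.        ]
bar ends top img -> stand frame
25.554705725223677 -0.7514588607527739
-25.946792510018383 -5.948118029261682
jar [673.7416478 370.1882077 113.       ]
salt [382.68319053 361.57066469 112.        ]
```

Knob axis is at about (591.5, 172), stand yaw about 10°, knob at about 0.1 rad, and the grip at about (613, 54, 250). The sizes agree with those given. I'll move above the knob.

```bash
python3 -m crank '{"slide":[[0,0,-0.04],[0,0,-0.04],[0,0,-0.04],[-0.04,-0.0205,0],[-0.04,-0.0205,0],[-0.04,-0.0205,0],[-0.04,-0.0205,0],[-0.04,-0.0205,0]],"twist":[0,0,0,0,0,0,0,0]}' 0
python3 -m crank '{"slide":[[-0.04,-0.0205,0],[-0.04,-0.0205,0],[-0.04,-0.0205,0],[-0.04,-0.0205,0],[-0.04,-0.0205,0],[-0.04,-0.0205,0],[-0.04,-0.0205,0],[-0.04,-0.0205,0]],"twist":[0,0,0,0,0,0,0,0]}'
python3 -m crank '{"slide":[[0,0,0],[0,0,0],[0,0,0],[0,0,0],[0,0,0],[0,0,0],[0,0,0],[0,0,0]],"twist":[0.145,0.145,0.145,0.145,0.145,0.145,0.145,0.145]}'
python3 -m crank '{"slide":[[0,0,0],[0,0,0],[0,0,0],[0,0,0],[0,0,0],[0,0,0],[0,0,0],[0,0,0]],"twist":[0.145,0.145,0.145,0.145,0.145,0.145,0.145,0.145]}'
python3 -m crank '{"slide":[[0,0,0],[0,0,0],[0,0,0]],"twist":[0.145,0.118,0]}'
```

```text
time: 0.9
tool_pos: [333.8, 418.8, 350.9]
tcp_rot: [-180.0, -0.0, 163.5]
ft_force: [0.9, 0.5, 0.8]
finger_gap: 85.2
time: 1.7
tool_pos: [594.2, 170.6, 350.7]
tcp_rot: [-180.0, -0.0, 163.5]
ft_force: [0.8, 0.3, 0.3]
finger_gap: 85.7
time: 2.5
tool_pos: [593.1, 172.1, 350.6]
tcp_rot: [-179.9, 0.0, 96.7]
ft_force: [0.4, 0.2, 0.5]
finger_gap: 85.2
time: 3.3
tool_pos: [593.1, 172.1, 350.6]
tcp_rot: [-180.0, 0.1, 30.2]
ft_force: [-0.4, -0.3, 0.3]
finger_gap: 84.8
time: 3.6
tool_pos: [593.1, 172.2, 350.7]
tcp_rot: [-180.0, 0.1, 15.4]
ft_force: [-1.3, -0.4, 0.6]
finger_gap: 85.7
```

```bash
python3 -m crank '{"slide":[[0,0,0.02],[0,0,0.02],[0,0,0.02],[0,0,0.004],[0,0,0]],"twist":[0,0,0,0,0]}'
python3 - <<'E'
from bench import viewer
import cv2
for n,sl in(("side",(85,225,180,380)),("top",(95,205,150,350))):
    a=viewer.snapshot(n)["img"][:,:,::-1][sl[0]:sl[1],sl[2]:sl[3]]; cv2.imwrite(f"pics/{n}1.png",cv2.resize(a,None,fx=4,fy=4,interpolation=cv2.INTER_CUBIC))
E
```

```text
time: 4.1
tool_pos: [592.7, 172.1, 286.3]
tcp_rot: [-180.0, 0.1, 15.6]
ft_force: [0.5, 0.5, 0.3]
finger_gap: 85.4
```

View pics/side1.png

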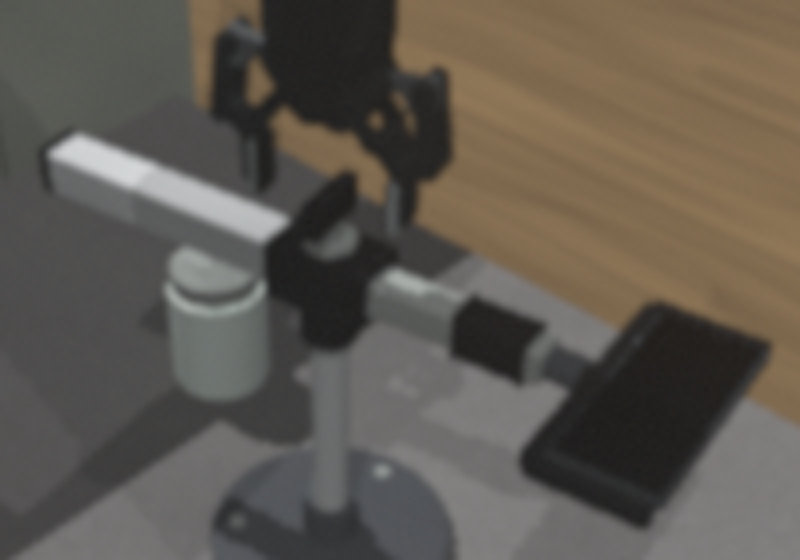

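View pics/top1.png

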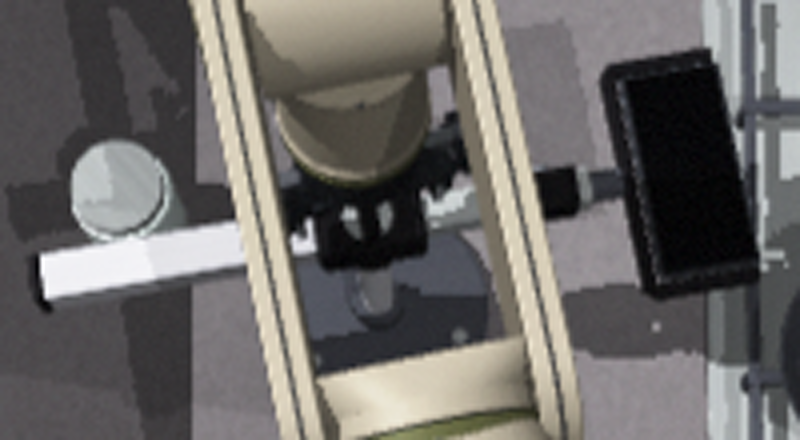

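Side view: the fingertips at (260,185) and (400,235) in the crop straddle the bar, whose middle is near (325,205). I'll close gently.

```bash
python3 -m crank '{"slide":[[0,0,0],[0,0,0],[0,0,0],[0,0,0],[0,0,0],[0,0,0],[0,0,0],[0,0,0]],"twist":[0,0,0,0,0,0,0,0]}' 1 25
python3 -m crank '{"slide":[[0,0,0],[0,0,0],[0,0,0],[0,0,0]],"twist":[0,0,0,0]}'
```

```text
time: 5.0
tool_pos: [593.2, 172.4, 287.5]
tcp_rot: [-180.0, -0.0, 15.5]
ft_force: [-1.6, 2.3, 2.0]
finger_gap: 12.6
time: 5.4
tool_pos: [593.3, 172.4, 287.5]
tcp_rot: [-180.0, -0.0, 15.5]
ft_force: [-1.5, 3.6, 3.1]
finger_gap: 12.7
```

Gripped: the gap is 12.7 mm on a 13 mm bar, with little side force. I'll turn it anticlockwise (negative twist).

```bash
python3 -m crank '{"slide":[[0,0,0],[0,0,0],[0,0,0],[0,0,0],[0,0,0],[0,0,0],[0,0,0],[0,0,0]],"twist":[-0.1,-0.1,-0.1,-0.1,-0.1,-0.1,-0.1,-0.1]}'
python3 -m crank '{"slide":[[0,0,0],[0,0,0],[0,0,0],[0,0,0],[0,0,0]],"twist":[-0.1,-0.1,-0.1,0,0]}'
python3 - <<'E'
from bench import status
s=status.sense();print(s["tcp_rot"],s["wrist_torque"],s["ft_force"])
E
```

```text
time: 6.2
tool_pos: [594.0, 171.5, 287.5]
tcp_rot: [179.9, 0.0, 61.5]
ft_force: [2.5, -1.5, 2.3]
finger_gap: 12.3
time: 6.7
tool_pos: [594.4, 171.4, 287.5]
tcp_rot: [179.9, 0.0, 78.3]
ft_force: [5.8, -1.3, 0.9]
finger_gap: 12.5
[1.79853025e+02 2.37512223e-02 7.83414201e+01] [-0.11733551 -0.98479727  0.05779576] [ 5.82858529 -1.30936557  0.91216636]
```

Tool yaw is 78.3° against stand yaw of about 10°, so the knob is at about 1.19 rad. I'll release, lift and look.

```bash
python3 -m crank '{"slide":[[0,0,0],[0,0,0],[0,0,0],[0,0,0],[0,0,0],[0,0,0]],"twist":[0,0,0,0,0,0]}' 0
python3 -m crank '{"slide":[[0,0,-0.03],[0,0,-0.03],[0,0,-0.005],[0,0,0]],"twist":[0,0,0,0]}'
python3 - <<'E'
from bench import viewer
import cv2
for n,sl in(("side",(85,225,180,380)),("top",(95,205,150,350))):
    a=viewer.snapshot(n)["img"][:,:,::-1][sl[0]:sl[1],sl[2]:sl[3]]; cv2.imwrite(f"pics/{n}2.png",cv2.resize(a,None,fx=4,fy=4,interpolation=cv2.INTER_CUBIC))
E
```

```text
time: 7.3
tool_pos: [593.2, 172.2, 287.3]
tcp_rot: [-180.0, 0.0, 78.5]
ft_force: [0.3, 0.6, 1.1]
finger_gap: 85.2
time: 7.7
tool_pos: [593.9, 172.4, 354.1]
tcp_rot: [179.8, -0.1, 78.5]
ft_force: [0.2, -0.1, -0.7]
finger_gap: 85.1
```

View pics/side2.png

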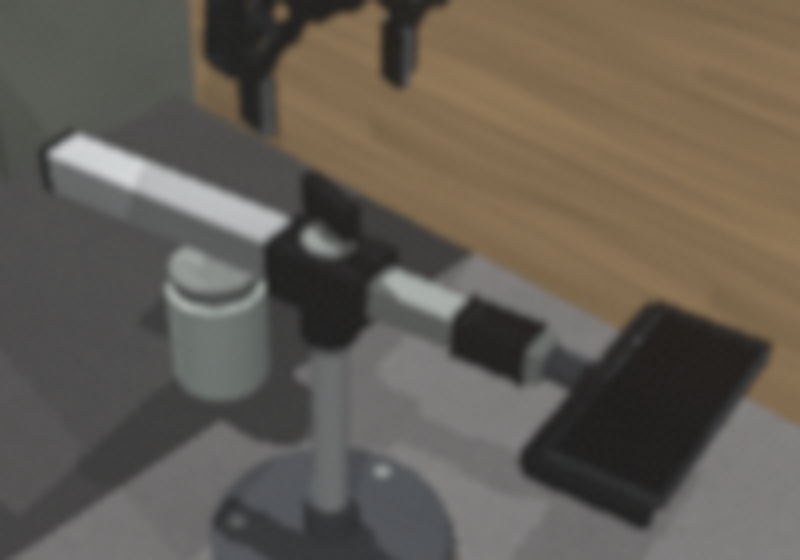

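View pics/top2.png

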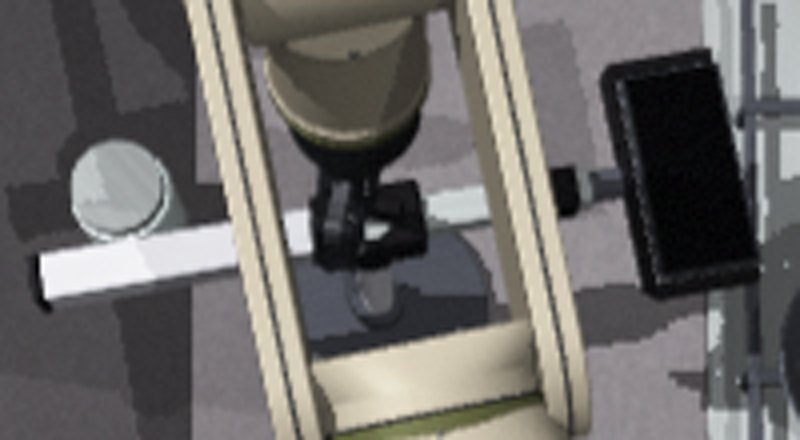

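The bar now lies nearly along the boom (side crop: (310,185) to (355,230)), so the knob is past its detent. Next is the move over the grip.

```bash
python3 -m crank '{"slide":[[0,0,0],[0,0,0],[0,0,0],[-0.04,-0.0006,0],[-0.04,-0.0006,0],[-0.04,-0.0006,0],[0,0,0]],"twist":[-0.125,-0.125,-0.125,0,0,0,0]}'
python3 -m crank '{"slide":[[0,0,0.03],[0,0,0.03],[0,0,0.03],[0,0,0.03],[0,0,0.001],[0,0,0]],"twist":[0,0,0,0,0,0]}'
python3 - <<'E'
from bench import viewer
import cv2
for n,sl in(("side",(85,225,220,420)),("top",(95,205,180,380))):
    a=viewer.snapshot(n)["img"][:,:,::-1][sl[0]:sl[1],sl[2]:sl[3]]; cv2.imwrite(f"pics/{n}3.png",cv2.resize(a,None,fx=4,fy=4,interpolation=cv2.INTER_CUBIC))
E
```

```text
time: 8.5
tool_pos: [612.2, 49.0, 349.8]
tcp_rot: [-179.8, 0.1, 99.7]
ft_force: [-0.4, 0.6, 0.8]
finger_gap: 85.4
time: 9.1
tool_pos: [611.4, 54.2, 230.1]
tcp_rot: [-179.8, -0.0, 100.0]
ft_force: [0.1, 0.3, 0.4]
finger_gap: 85.2
```

View pics/side3.png

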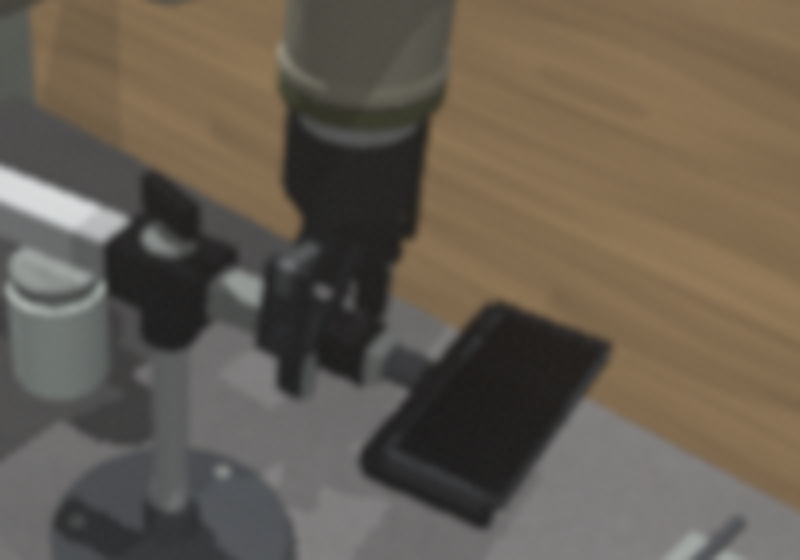

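View pics/top3.png

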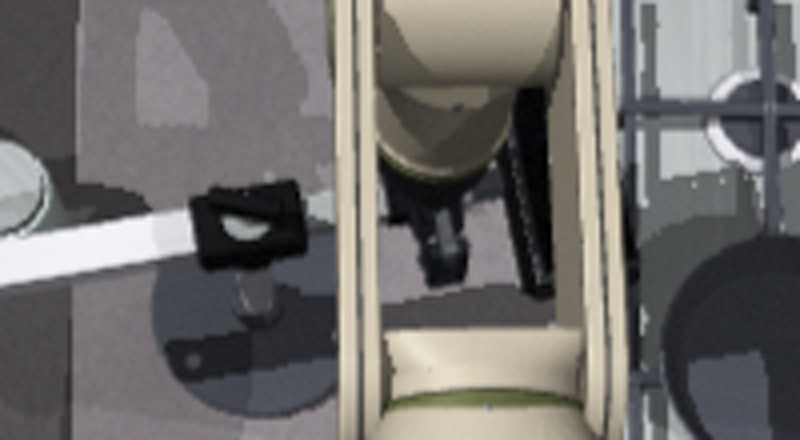

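The fingers straddle the grip (near finger at crop (295,385), far finger at (370,300)) and clear the phone clamp. Closing.

```bash
python3 -m crank '{"slide":[[0,0,0],[0,0,0],[0,0,0],[0,0,0],[0,0,0],[0,0,0],[0,0,0],[0,0,0]],"twist":[0,0,0,0,0,0,0,0]}' 1 40
python3 -m crank '{"slide":[[0,0,0],[0,0,0],[0,0,0]],"twist":[0,0,0]}'
```

```text
time: 10.0
tool_pos: [615.2, 54.1, 233.1]
tcp_rot: [179.6, 0.0, 100.0]
ft_force: [13.9, 2.7, 0.2]
finger_gap: 29.9
time: 10.3
tool_pos: [615.2, 54.1, 233.1]
tcp_rot: [179.6, 0.0, 100.0]
ft_force: [15.2, 2.6, 2.0]
finger_gap: 29.2
```

Gap of 29–30 mm means the button is flush. I'll shift 3 mm to relieve the side force, then pull.

```bash
python3 -m crank '{"slide":[[0,0.0015,0],[0,0.002,0],[-0.008,0,0],[-0.01,0,0],[-0.01,0,0],[-0.01,0,0],[0,0,0]],"twist":[0,0,0,0,0,0,0]}'
```

```text
time: 11.0
tool_pos: [621.9, 15.3, 233.0]
tcp_rot: [-180.0, 0.1, 100.0]
ft_force: [-10.2, -2.3, 10.7]
finger_gap: 29.4
```

```bash
python3 -m crank '{"slide":[[-0.01,-0.0015,-0.001],[-0.012,0,0],[-0.012,0,0],[-0.012,0,0],[-0.012,0,0],[0,0,0]],"twist":[0,0,0,0,0,0]}'
```

```text
time: 11.6
tool_pos: [631.9, -43.1, 233.0]
tcp_rot: [179.9, 0.1, 99.9]
ft_force: [2.7, -0.8, 5.1]
finger_gap: 29.4
```

It's past the first stop (about 98 mm out, low force). On to the last stop.

```bash
python3 -m crank '{"slide":[[-0.012,0,0],[-0.012,0,0],[-0.012,0,0],[-0.01,0,0],[-0.006,0,0],[0,0,0],[0,0,0]],"twist":[0,0,0,0,0,0,0]}'
```

```text
time: 12.3
tool_pos: [640.5, -93.4, 233.0]
tcp_rot: [179.9, 0.1, 100.0]
ft_force: [1.9, -1.5, 5.0]
finger_gap: 29.6
```

```bash
python3 -m crank '{"slide":[[-0.002,0,0],[-0.001,0,0],[0,0,0],[0,0,0],[0,0,0]],"twist":[0,0,0,0,0]}'
python3 - <<'E'
from bench import viewer,status
import cv2
s=status.sense();print(s["tool_pos"],s["ft_force"],s["finger_gap"])
for n,sl in(("side",(85,225,220,420)),("top",(80,240,150,350))):
    im=viewer.snapshot(n)["img"][:,:,::-1]; cv2.imwrite(f"pics/{n}4f.png",im); a=im[sl[0]:sl[1],sl[2]:sl[3]]; cv2.imwrite(f"pics/{n}4.png",cv2.resize(a,None,fx=3.7,fy=3.7,interpolation=cv2.INTER_CUBIC))
E
```

```text
time: 12.8
tool_pos: [640.7, -94.7, 233.0]
tcp_rot: [180.0, -0.0, 100.0]
ft_force: [-0.3, 4.1, 7.2]
finger_gap: 29.4
[640.74968481 -94.7437603  233.01468015] [-0.32090445  4.11780831  7.24729565] 29.44651264577498
```

View pics/side4.png

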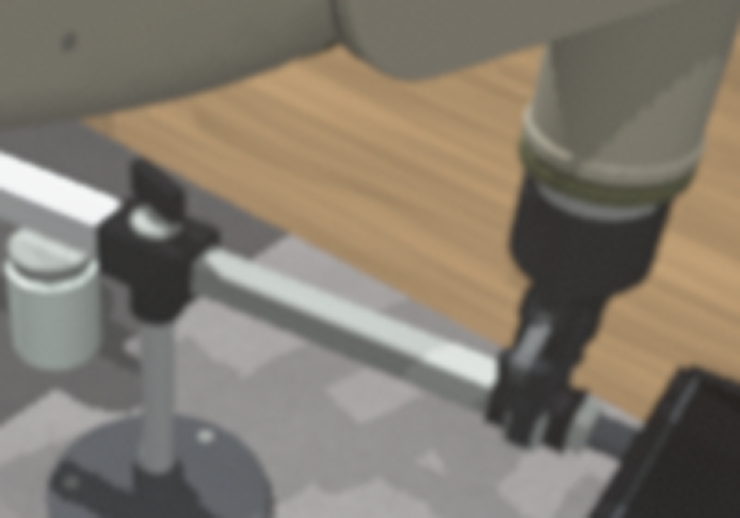

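View pics/top4.png

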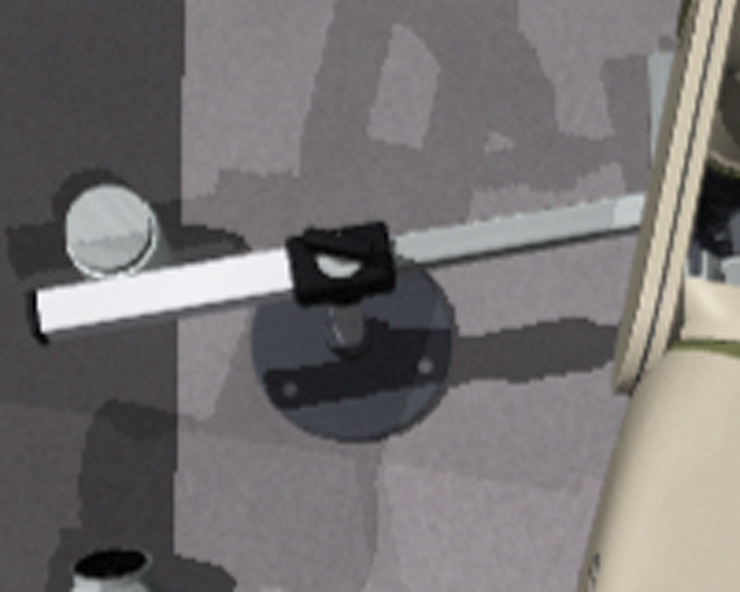

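View pics/top4f.png

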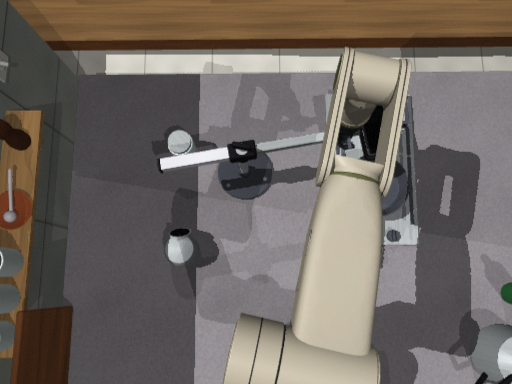

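Run:
```python
from h import *
p=(592,171,np.radians(9.8))
def draw(n,sl,k,th,out):
    im=cv2.imread(f"pics/{n}4f.png")[sl[0]:sl[1],sl[2]:sl[3]]; im=cv2.resize(np.clip(im*1.6,0,255).astype('uint8'),None,fx=k,fy=k,interpolation=cv2.INTER_CUBIC)
    def L(qs,c):
        P=[tuple(int(v) for v in (proj(n,S(p,q))-(sl[2],sl[0])+.5)*k) for q in qs]
        for a,b in zip(P,P[1:]): cv2.line(im,a,b,c,1)
    b=lambda x0,x1,y0,y1,z:[(x0,y0,z),(x1,y0,z),(x1,y1,z),(x0,y1,z),(x0,y0,z)]
    L(b(-15,15,-295,-245,265),(0,0,255));L(b(-23,23,-38,38,272),(0,0,255))
    for t,c in th:
        R=lambda q:(q[0]*np.cos(t)-q[1]*np.sin(t),q[0]*np.sin(t)+q[1]*np.cos(t),q[2])
        L([R(q) for q in b(-25,25,-6.5,6.5,313)],c)
    cv2.imwrite(out,im)
th=[(0.95,(0,255,0)),(1.2,(255,255,0))]
draw("side",(120,170,235,295),12,th,"pics/k1.png"); draw("top",(135,170,215,275),12,th,"pics/k2.png"); draw("side",(120,220,240,400),5,[],"pics/k3.png")
```

```text
(no output)
```

View pics/k1.png

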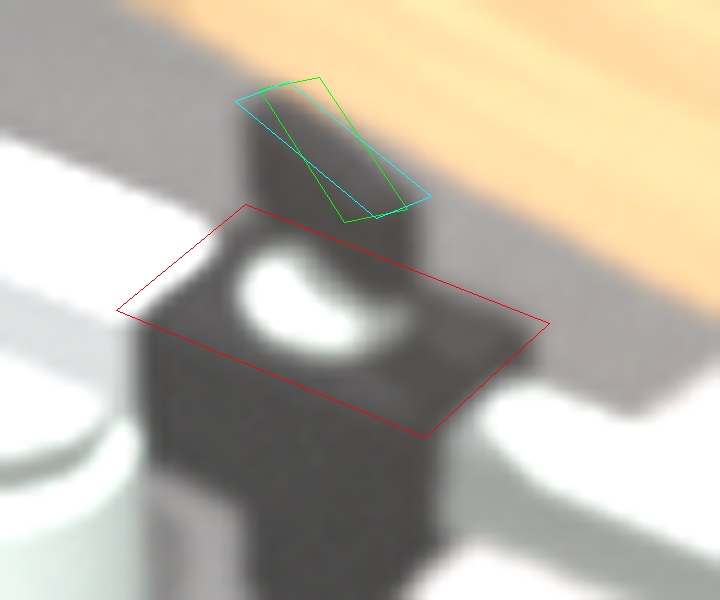

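View pics/k2.png

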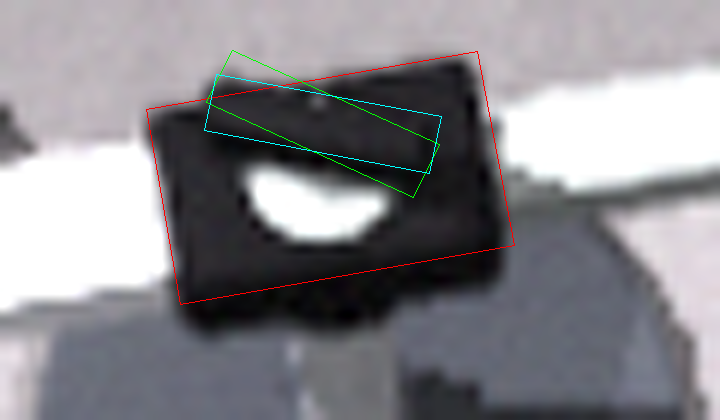

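View pics/k3.png

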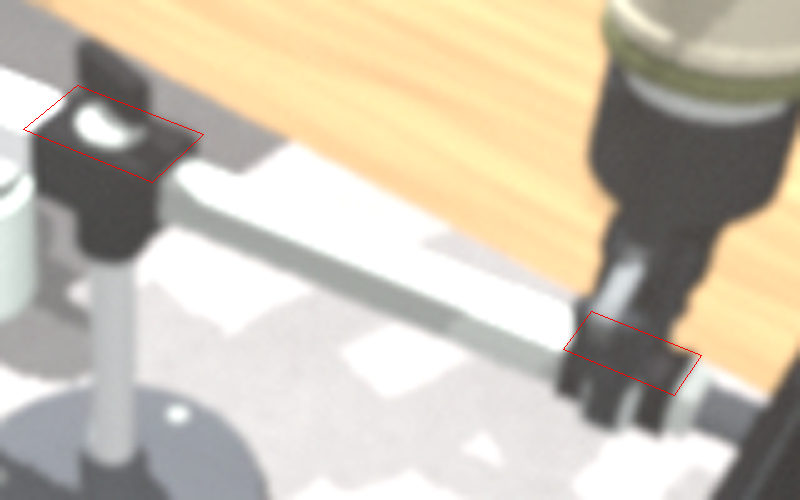

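The knob bar matches the 1.2 rad outline better than the 0.95 one. The grip lies on the 150 mm outline with the fingers on it, and the resistance suggests the hard stop. Handing in.

Run:
```python
from bench import hand_in,status
s=status.sense();print(s["time"],s["tool_pos"],s["ft_force"],s["finger_gap"],abs(s["qd"]).max())
print(hand_in())
```

```text
12.9 [640.79005803 -94.72179685 233.01599861] [-1.32610778  3.73850483  7.01519227] 29.633948437423896 0.06916678697242398
the job is handed in; nothing more can be done
None
```

The boom is pulled out to its second stop and the gripper still holds the grip; I handed the job in at 12.9 s. The hand-in reports no verdict.

I gripped the lock knob's T-bar and turned it anticlockwise to about 1.19 rad, then released it. I then squeezed the grip and drew the boom straight out, without stopping at the first stop.

**Last checks:**
- **Boom:** the tool travelled about 151 mm in all. It then pushed back with about 4 N against the drag of about 2 N, which suggests the hard stop.
- **Button:** the finger gap was about 29.5 mm on the 30 mm grip, so the button is pushed flush.
- **Knob:** in the last pictures its bar matches about 1.1 to 1.2 rad better than 0.95.
- **Rest:** the arm was still at hand-in.
- **Jar and salt pig:** in the last top picture they stand where they did at the start.

**Weaker points:**
- **Skillet:** the arm hides most of it in the last picture, so I could not see directly that it stayed put. The gripper never went below about 230 mm and no force suggested contact.
- **Stand position:** my two image fits differed by about 5 mm and 0.8°. The overlay on the final side view showed a few millimetres of offset at the collar.

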